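# Tip the bearing balls from the dipper cup into the inspection tray

## Task

Take the dipper cup by its handle, draw it upright out of its holder and tip it over the grey inspection tray so that all six bearing balls end in the tray. Finish while still holding the emptied cup there: turned over onto its side or farther, its mouth over the tray and at least 12 cm above the bench, touching nothing but the gripper. Leave the other things on the bench where they are.

Things in the scene. Friction and masses are not known exactly. Their poses are not given: they have to be found in the camera images.
- cup: steel dipper cup, 240 to 340 g with its six balls: round, flaring, 70 mm high, outer diameter 60 mm at the foot, 96 mm at the mouth, wall 3 mm, floor 4 mm, with a straight level handle (see cup_grip) towards its -x. Origin: centre of the underside; z: up through the mouth. It starts upright in the nest, handle roughly towards the robot
- cup_grip (a point): a good place to grip, on the handle's axis, 90 mm from the cup's axis and 55 mm above its foot; axes as the cup's. The handle is a round rod of 16 mm diameter, free from 50 to 117 mm out, with a 22 mm ball on its end (centre 128 mm out)
- cup_mouth (a point): centre of the cup's mouth, in the plane of the rim, 70 mm above the foot; axes as the cup's
- nest: the cup's holder, fixed to the bench: aluminium foot disc, diameter 120 mm, 6 mm thick, with a flared collar of 92 mm outer diameter whose top is 35 mm above the bench. The cup stands on its floor, 6 mm above the bench, with about 3 mm of play all round. Origin: centre of the underside. Left or right of the centre line, the tray on the other side
- tray: grey rectangular open inspection tray, fixed to the bench: outside 150 mm (its x) by 190 mm (its y), 40 mm high, walls and floor 5 mm. Origin: centre of the underside
- ball0: steel bearing ball of 16 mm diameter, 17 g, loose; origin: its centre. One of six alike that start in the cup
- ball1: steel bearing ball of 16 mm diameter, 17 g, loose; origin: its centre. One of six alike that start in the cup
- ball2: steel bearing ball of 16 mm diameter, 17 g, loose; origin: its centre. One of six alike that start in the cup
- ball3: steel bearing ball of 16 mm diameter, 17 g, loose; origin: its centre. One of six alike that start in the cup
- ball4: steel bearing ball of 16 mm diameter, 17 g, loose; origin: its centre. One of six alike that start in the cup
- ball5: steel bearing ball of 16 mm diameter, 17 g, loose; origin: its centre. One of six alike that start in the cup
- flange: turned steel flange, loose: 68 mm disc 12 mm thick with a 34 mm hub, 36 mm high overall. Bystander. Origin: centre of the underside
- calculator: pocket calculator lying flat, loose: 150 x 75 x 16 mm, long side along its x. Bystander. Origin: centre of the underside
- caliper: caliper lying flat, loose: 210 mm long along its y, jaws towards its -x, up to 13 mm thick. Bystander. Origin: centre of the underside
- ring_gauge: steel ring gauge lying flat, loose: outer diameter 68 mm, 22 mm high. Bystander. Origin: centre of the underside
- oil_bottle: white oil bottle standing, loose: diameter 56 mm, 150 mm high. Bystander. Origin: centre of the underside
- screwdriver: screwdriver lying flat, loose: about 200 mm long along its x. Bystander. Origin: centre of the underside
Things that resemble listed ones, but are neither listed nor needed, are in the scene too. Leave any green look-alike of the cup alone. Leave any yellow look-alike of the nest alone.

How it is judged:
By the outcome, as a careful person would: the job done as asked, in the order asked, and still so for the second after the job is handed in, while the arm keeps its last pose, push and grip.
It also fails if it takes over 51 s, if anything falls off the work surface, if the arm or the gripper's body presses on something with over 40 N, if the wrist force passes 120 N, or if a joint passes its speed limit or range.

## Robot

A 6-joint arm with a two-finger parallel gripper is mounted at the origin on the work surface. World frame = base frame: x ahead of the robot, y to its left, z up, the work surface at z = 0. Lengths are in m, angles in rad, forces in N, time in s.
With the tool pointing down it reaches from about 0.35 to 0.775 m from the base axis. Payload 5.5 kg.
Tool frame: the origin (TCP) lies on the centre line of the jaws, within the pads' length; the fingertips stand 11 mm ahead of it and the grasp point (between the pads) lies 8 mm behind it; z points along the fingers, y is the line along which they close (so a half turn about z gives the same grasp; the last joint's range is limited). The gripper opens to 85 mm and grips with 20 to 120 N. Pads are 22 mm wide; open, the fingers measure 114 mm over their backs; the gripper's body (76 mm by 85 mm) begins 54 mm behind the grasp point. The pads swing forward as they close: fully open they stand 13 mm farther back than shut.
Start: joints at [-1.482, 0.313, 0.046, 1.304, 0, 1.431], TCP at [0.13, -0.56, 0.209] pointing down, gripper open.
Joint ranges: [-2.76, 2.76], [-0.86, 1.69], [-1.03, 1.26], [-2.2, 2.34], [-1.47, 1.5], [-3.14, 3.14]. Speed limits (rad/s): [2.57, 2.57, 3.14, 3.14, 3.14, 3.14].

## Interface

Orientations are given as a unit quaternion [w, x, y, z].
In Python, from workcell import get_state, eyes, env gives the robot as it stands.
- The arm moves only by the shell command python3 -m inch 'ROWS' [OPENING] [FORCE]. ROWS is JSON, one flat list of numbers, 4 for each row, row after row: the shift along the tool's x, y, z in cm, then the turn about the tool's z in rad. A call has exactly 5 rows; each row shifts and turns the commanded pose from where the row before left it, along the tool's axes as they then stand; what a row does not reach is not made up. A row lasts 1/12 s, in which the tool goes at most 41.7 mm and 7.16 degrees, less where a joint would pass 70% of its speed; a pose out of reach is approached as far as the arm can. A call is refused whole if a number of a shift passes 4.17 or a number of a turn 0.125, either way. A call with a gripper value outside its range is refused whole. OPENING is the opening, from -1 (shut) to 1 (fully open), set as the call begins (- or left out, the last holds). The fingers move at their own pace and stop on an object; FORCE is the grip in N (left out, the last holds). Time passes only in rows, so rows that do not move let the fingers close, or fill a call up. It gives the time, the measured TCP pose, the force, the opening and the grip force at its end, in the units of the state.
- get_state(): the state, without advancing time (a new reading comes with each control period).
- eyes.read_camera(name): name is "side" or "top" or "wrist"; returns the picture (384x512x3 uint8, red, green, blue); there is no depth.
- eyes.camera_info(name): a dict with "fovy" (degrees; the focal length in pixels is half the picture's height over the tangent of half this angle, whatever the lens; pixels are square), "cx", "cy" (the principal point, pixels), "D" ([k1, k2, p1, p2, k3] as OpenCV has them; the pictures are not rectified), "xyz" and "orientation" of the camera in the world. Camera axes: x right, y down, z forward; pixel columns grow to the right and rows downward; lengths in m; the calibration is good to about 2 mm. A picture is of the moment at which its call begins: read the wrist's pose just before it. camera_info takes no time and is no camera call; for the wrist camera it gives the pose at the moment of the call.
- env.hand_in(): hands the job in; it is judged then, once.
The state is a dict: "clock": time; "joint_pos": joint angles; "qvel": joint speeds; "tau": joint torques, N m; "tcp_pos": TCP position; "orientation": TCP orientation; "wrist_force": force on the tool from outside, world axes, zero at the start; "ft_torque": the same for the moment, N m; "finger_gap": finger opening in m; "grip_force": force on a finger pad.
Only numpy, scipy, OpenCV 4.12 (cv2) and the standard library are available. Lean on these libraries where they do the work, as an engineer would, in place of code of your own. Each camera call takes 0.05 s, during which the arm holds its last target. There are 200 camera calls.

## Working session

There is one attempt and no reset: what is moved stays moved. The work goes in short steps, Python scripts to look and compute and a shell command to move; the robot and the scene stay as the last step left them, time stands still between calls to the robot, and variables do not carry over. Pictures are saved under pics/ and viewed, at most 10 in all, crops included, and the job is handed in when it is done.

```bash
mkdir -p pics; ls; python3 - <<'E'
from workcell import get_state, eyes, env
import cv2
s=get_state(); print(s)
for n in("top","side"):
    i=eyes.read_camera(n); cv2.imwrite(f"pics/{n}0.png",cv2.cvtColor(i,cv2.COLOR_RGB2BGR)); print(n,eyes.camera_info(n))
print(eyes.camera_info("wrist"))
E
```

```text
pics
{'clock': 0.0, 'joint_pos': array([-1.48158732e+00,  3.13982313e-01,  4.49540268e-02,  1.30360170e+00,
        2.17964842e-05,  1.43117967e+00]), 'qvel': array([ 0.00056979, -0.0009621 ,  0.00045717,  0.00071812,  0.0002696 ,
        0.00058669]), 'tau': array([ 1.00620131e-03, -4.80631328e+01,  2.98531008e+01,  1.96766958e-02,
        1.32937510e-05,  9.56051707e-06]), 'tcp_pos': array([ 0.13036705, -0.5594479 ,  0.208209  ]), 'orientation': array([-9.16262555e-04,  9.93461572e-01,  1.14163319e-01,  3.39999145e-05]), 'wrist_force': array([ 0.40199452, -0.02889247,  0.49940873]), 'ft_torque': array([-0.01107942,  0.00091309,  0.01134408]), 'grip_force': 0.0, 'finger_gap': 0.08544138372348731}
top {'fovy': 52.373848386834496, 'cx': 256.4587922871832, 'cy': 190.47935586913007, 'D': array([0.03886578, 0.        , 0.        , 0.        , 0.        ]), 'xyz': array([ 0.48078167, -0.01931437,  1.18819006]), 'orientation': array([ 0.01940759, -0.70654712,  0.70692017, -0.02604599])}
side {'fovy': 55.408392966720214, 'cx': 258.5142872375522, 'cy': 189.2600597827592, 'D': array([-0.09107023,  0.        ,  0.        ,  0.        ,  0.        ]), 'xyz': array([0.20431566, 0.65345559, 0.85637646]), 'orientation': array([ 0.08060501, -0.21086064,  0.90016361, -0.37248638])}
{'fovy': 68.19943185131805, 'cx': 257.18391495178497, 'cy': 185.60486765237673, 'D': array([0.00653853, 0.        , 0.        , 0.        , 0.        ]), 'xyz': array([ 0.2059977 , -0.5434415 ,  0.37442403]), 'orientation': array([ 0.11975225,  0.77406174, -0.61413489, -0.09657203])}
```

View pics/top0.png

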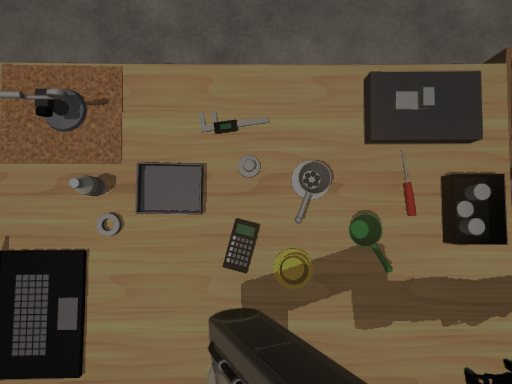

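View pics/side0.png

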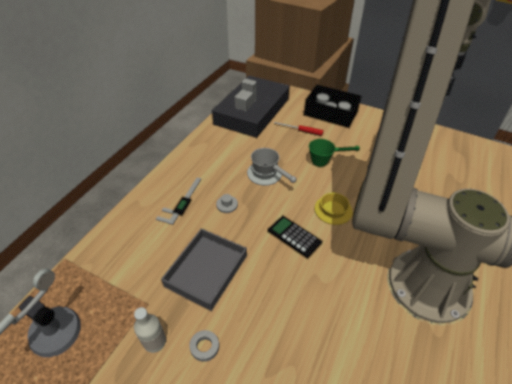

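The top view shows two cup candidates: a steel cup with balls in a silver nest at (314,178), with its handle to (299,220), and a green look-alike at (366,230). The steel one fits the description. There are two nest candidates: the silver one under the steel cup, and a yellow one at (294,268), which is the look-alike. The tray is at (170,188), the bottle at (85,185), the ring gauge at (109,224) and the calculator at (241,245). I'll confirm the cup in a crop.

```bash
cat > h.py <<'E'
from workcell import get_state, eyes, env
import cv2, numpy as np
from scipy.spatial.transform import Rotation as R
def rot(q): return R.from_quat(np.roll(q,-1))
def K(c): 
    f=192/np.tan(np.radians(c["fovy"]/2)); return np.array([[f,0,c["cx"]],[0,f,c["cy"]],[0,0,1]])
def ray(c,p):
    u=cv2.undistortPoints(np.array(p,float).reshape(-1,1,2),K(c),c["D"]).reshape(-1,2)
    return rot(c["orientation"]).apply(np.c_[u,np.ones(len(u))])
def plane(c,p,z):
    d=ray(c,p); return c["xyz"]+d*((z-c["xyz"][2])/d[:,2])[:,None]
def proj(c,P):
    r=rot(c["orientation"]).inv(); P=np.array(P,float).reshape(-1,3)
    return cv2.projectPoints(r.apply(P-c["xyz"]),np.zeros(3),np.zeros(3),K(c),c["D"])[0].reshape(-1,2)
def save(n,i,box=None,s=1):
    if box: i=i[box[1]:box[3],box[0]:box[2]]
    cv2.imwrite(n,cv2.cvtColor(cv2.resize(i,None,fx=s,fy=s,interpolation=cv2.INTER_CUBIC),cv2.COLOR_RGB2BGR))
E
python3 - <<'E'
from h import *
i=cv2.cvtColor(cv2.imread("pics/top0.png"),cv2.COLOR_BGR2RGB); c=eyes.camera_info("top")
save("pics/crop1.png",i,(260,140,360,240),6)
for n,p,z in [("mouth",(314,178),.076),("ballend",(299,219),.061),("nest",(311,181),.006),("bottle",(86,185),.1),("flange",(249,166),.02),("green",(366,229),.08)]:
    print(n,plane(c,[p],z).round(3))
print("tray",plane(c,[(137,164),(203,163),(204,213),(137,213)],.04).round(3))
hsv=cv2.cvtColor(i,cv2.COLOR_RGB2HSV); m=((hsv[...,1]<60)&(hsv[...,2]<110)).astype(np.uint8)
m[:,:125]=0;m[:,215:]=0;m[:150]=0;m[230:]=0
cs,_=cv2.findContours(m,cv2.RETR_EXTERNAL,cv2.CHAIN_APPROX_NONE); k=max(cs,key=cv2.contourArea); print(cv2.minAreaRect(k))
E
```

```text
mouth [[ 0.588 -0.195  0.076]]
ballend [[ 0.471 -0.152  0.061]]
nest [[ 0.586 -0.196  0.006]]
bottle [[0.566 0.442 0.1  ]]
flange [[ 0.63  -0.008  0.02 ]]
green [[ 0.443 -0.339  0.08 ]]
tray [[0.633 0.321 0.04 ]
 [0.636 0.128 0.04 ]
 [0.489 0.124 0.04 ]
 [0.489 0.318 0.04 ]]
((169.0, 188.0), (50.0, 66.0), 90.0)
```

View pics/crop1.png

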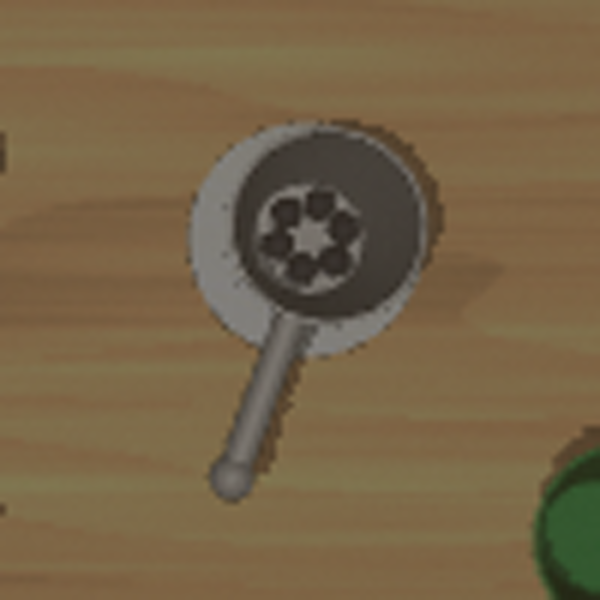

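The crop confirms it: the steel cup's mouth is at (315,177) with six balls inside, it stands in the silver nest, and its handle ball is at (298.7,220). Measured length from cup to handle end is 0.125 m against the expected 0.128 m, and the tray measures 147 x 194 mm. I'm moving over the grip point at about (0.504, -0.164).

```bash
python3 -m inch '[3,-2,0,0, 3,-2,0,0, 3,-2,0,0, 3,-2,0,0, 3,-2,0,0]' 1 && python3 -m inch '[3,-2,0,0, 3,-2,0,0, 3,-2,0,0, 3,-2,0,0, 3,-2,0,0]' && python3 -m inch '[3,-2,0,0, 3,-2,0,0, 3,-2,0,0, 3,-2,0,0, 3,-2,0,-0.1]'
python3 -m inch '[0,0,0,-0.12, 0,0,0,-0.12, 0,0,0,-0.12, 0,0,0,-0.12, 0,0,0,-0.12]' && python3 -m inch '[0,0,0,-0.12, 0,0,0,-0.12, 0,0,0,-0.12, 0,0,0,-0.12, 0,0,0,-0.12]' && python3 -m inch '[0,0,0,-0.12, 0,0,0,-0.12, 0,0,0,-0.12, 0,0,0,-0.12, 0,0,0,-0.12]' && python3 -m inch '[0,0,0,-0.12, 0,0,0,-0.12, 0,0,0,-0.12, 0,0,0,-0.12, 0,0,0,-0.12]'
python3 -m inch '[0,0,0,-0.07, 0,0,0,0, 0,0,0,0, 0,0,0,0, 0,0,0,0]'
python3 - <<'E'
from h import *
c=eyes.camera_info("wrist"); i=eyes.read_camera("wrist"); save("pics/wr1.png",i); s=get_state()
r=rot(s["orientation"]); print(s["joint_pos"],s["tcp_pos"],r.apply([[1,0,0],[0,0,1]]))
import pickle; pickle.dump(c,open("c1.pkl","wb"))
print(proj(c,[[.588,-.195,.076],[.471,-.152,.061]]))
E
```

```text
clock: 0.52
tcp_pos: [0.2544, -0.427, 0.2086]
orientation: [-0.0, 0.994, 0.114, -0.0]
wrist_force: [0.3, 0.3, -0.0]
finger_gap: 0.0858
grip_force: 0.0
clock: 0.93
tcp_pos: [0.3779, -0.2956, 0.2089]
orientation: [-0.0, 0.993, 0.114, -0.0]
wrist_force: [1.0, -0.8, 0.1]
finger_gap: 0.0854
grip_force: 0.0
clock: 1.35
tcp_pos: [0.5013, -0.1641, 0.2088]
orientation: [-0.0, 0.986, 0.164, -0.0]
wrist_force: [0.4, 0.1, 0.4]
finger_gap: 0.0855
grip_force: 0.0
clock: 1.77
tcp_pos: [0.5004, -0.1654, 0.2085]
orientation: [-0.0, 0.893, 0.451, -0.0]
wrist_force: [0.2, 0.5, 0.6]
finger_gap: 0.0854
grip_force: 0.0
clock: 2.18
tcp_pos: [0.5003, -0.1656, 0.2086]
orientation: [-0.0, 0.72, 0.694, -0.0]
wrist_force: [-0.4, 0.6, -0.1]
finger_gap: 0.0856
grip_force: 0.0
clock: 2.6
tcp_pos: [0.5003, -0.1656, 0.2086]
orientation: [-0.001, 0.482, 0.876, -0.0]
wrist_force: [0.2, 0.2, -0.1]
finger_gap: 0.0853
grip_force: 0.0
clock: 3.02
tcp_pos: [0.5003, -0.1657, 0.2086]
orientation: [-0.0, 0.202, 0.979, 0.0]
wrist_force: [0.2, 0.5, -0.3]
finger_gap: 0.0853
grip_force: 0.0
clock: 3.43
tcp_pos: [0.5006, -0.1658, 0.2089]
orientation: [-0.0, 0.171, 0.985, 0.0]
wrist_force: [0.2, 0.5, 0.1]
finger_gap: 0.0856
grip_force: 0.0
[-4.72093081e-01  2.20738494e-01 -7.75978377e-02  1.27261566e+00
 -8.09532657e-05 -1.28289344e-01] [ 0.50056504 -0.16579352  0.20899859] [[-9.41479339e-01  3.37070656e-01  1.64742247e-04]
 [-1.75451272e-04 -1.30982170e-06 -9.99999985e-01]]
[[259.7831076  245.5364367 ]
 [260.91507252 138.23726052]]
```

View pics/wr1.png

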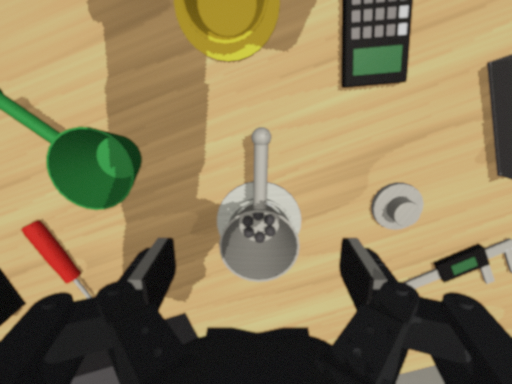

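The wrist view shows the handle ball at (261,136), the rod running straight down at column 260 and the mouth centre at about (259,243), with the handle parallel to tool x. Both points match the prediction within about 2 px. Next: the exact offset to the grip.

```bash
python3 - <<'E'
from h import *
import pickle; c=pickle.load(open("c1.pkl","rb")); s=get_state()
i=cv2.imread("pics/wr1.png"); hsv=cv2.cvtColor(i,cv2.COLOR_BGR2HSV); m=(hsv[...,1]<40)&(hsv[...,2]>90)
for y in(133,136,150,160,170):
    x=np.where(m[y,235:290])[0]+235; print(y,x.min(),x.max())
col=np.where(m[115:150,261])[0]+115; print("ball top",col.min())
P=plane(c,[(260.5,150),(260,176),(261,136.5)],.061); r=rot(s["orientation"])
print(P); a=P[2]-P[0]
ball=P[2]; m_=plane(c,[(259,243.5)],.076)[0]; print("len",np.linalg.norm((ball-m_)[:2]))
u=(ball-m_);u[2]=0;u/=np.linalg.norm(u); g=(m_+ball+u*(.091-.128)+u*.091)/2; g[2]=.053
print("grip",g,"tool shift cm",r.inv().apply(g-s["tcp_pos"])*100,"yaw err",r.inv().apply(u))
E
```

```text
133 253 268
136 253 269
150 255 266
160 255 266
170 255 266
ball top 128
[[ 0.48318733 -0.15680092  0.061     ]
 [ 0.51142302 -0.16740832  0.061     ]
 [ 0.46923486 -0.15127672  0.061     ]]
len 0.12386152595317097
grip [ 0.50192047 -0.16359778  0.053     ] tool shift cm [-0.05616886  0.25335348 15.59983484] yaw err [9.99860854e-01 1.66806882e-02 1.63712269e-04]
```

```bash
python3 -m inch '[0,0.2,3,0, 0,0,3,0, 0,0,3,0, 0,0,2.5,0, 0,0,2,0]' 1 && python3 -m inch '[0,0,1.2,0, 0,0,0.9,0, 0,0,0,0, 0,0,0,0, 0,0,0,0]' && python3 -m inch '[0,0,0,0, 0,0,0,0, 0,0,0,0, 0,0,0,0, 0,0,0,0]' -1 110 && python3 -m inch '[0,0,0,0, 0,0,0,0, 0,0,0,0, 0,0,0,0, 0,0,0,0]'
python3 - <<'E'
from h import *
save("pics/wr2.png",eyes.read_camera("wrist"));print(get_state()["wrist_force"],get_state()["ft_torque"])
E
```

```text
clock: 3.9
tcp_pos: [0.5003, -0.1634, 0.072]
orientation: [-0.001, 0.171, 0.985, 0.0]
wrist_force: [-0.4, -0.2, -0.2]
finger_gap: 0.0856
grip_force: 0.0
clock: 4.32
tcp_pos: [0.5021, -0.1643, 0.0541]
orientation: [0.001, 0.171, 0.985, -0.0]
wrist_force: [-0.1, -0.2, 0.7]
finger_gap: 0.0852
grip_force: 0.0
clock: 4.73
tcp_pos: [0.5015, -0.164, 0.0534]
orientation: [0.0, 0.171, 0.985, -0.0]
wrist_force: [-0.5, 0.7, 0.6]
finger_gap: 0.0254
grip_force: 0.0
clock: 5.15
tcp_pos: [0.5013, -0.1639, 0.053]
orientation: [-0.0, 0.171, 0.985, -0.0]
wrist_force: [0.0, -0.7, -0.1]
finger_gap: 0.0001
grip_force: 0.0
[-0.40062258 -0.17539596 -0.06464168] [ 0.05252157 -0.00484492  0.05067105]
```

View pics/wr2.png

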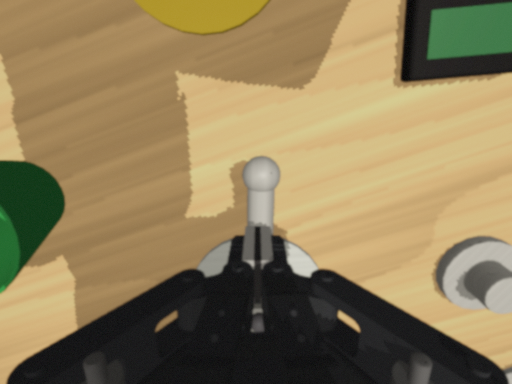

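The fingers shut on nothing (gap 0). In the picture the shut tips at (257,240) seem to lie over the rod, whose ball is at (262,175). I'll check the handle's height by triangulating across the two wrist views.

```bash
python3 - <<'E'
from h import *
import pickle; c1=pickle.load(open("c1.pkl","rb")); c2=eyes.camera_info("wrist"); ct=eyes.camera_info("top"); cs=eyes.camera_info("side"); s=get_state(); print(s["tcp_pos"],c2["xyz"])
def tri(L):
    A=0;b=0
    for c,p in L:
        d=ray(c,[p])[0]; d/=np.linalg.norm(d); M=np.eye(3)-np.outer(d,d); A=A+M; b=b+M@c["xyz"]
    return np.linalg.solve(A,b)
print("ball wr1+wr2",tri([(c1,(261,136.5)),(c2,(262,175))]))
print("ball all",tri([(c1,(261,136.5)),(c2,(262,175)),(ct,(298.7,220)),(cs,(292.5,180))]))
P=tri([(c1,(261,136.5)),(c2,(262,175))])
for n,z in(("tcp",0),("grasp",-.008),("tip",.011)): print(n,proj(c2,s["tcp_pos"]+[0,0,-z]))
print(proj(cs,[P,[.471,-.152,.061]]))
i=eyes.read_camera("side"); save("pics/s2.png",i,(220,120,360,220),5)
E
```

```text
[ 0.50130117 -0.16392874  0.0530389 ] [ 0.42791164 -0.13907278  0.21916378]
ball wr1+wr2 [ 0.46849132 -0.15087103  0.06705495]
ball all [ 0.46922891 -0.15163929  0.05569456]
tcp [[259.02707844 222.2526604 ]]
grasp [[259.1124786  227.80604484]]
tip [[258.92073193 215.33659743]]
[[292.42826437 177.24599256]
 [291.68357358 178.17292073]]
```

View pics/s2.png

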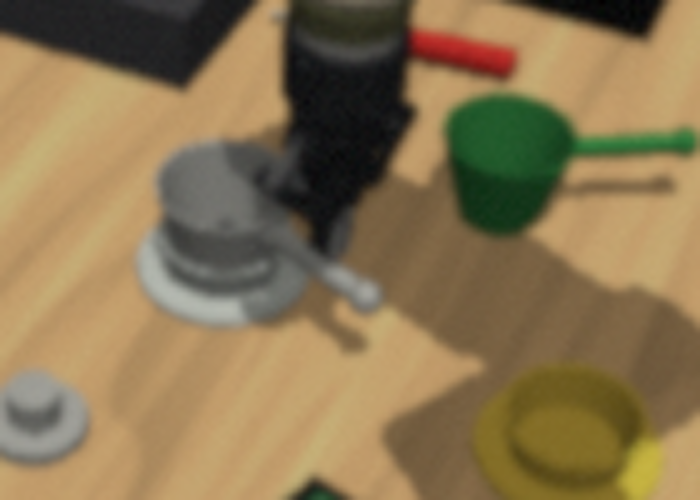

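```bash
python3 - <<'E'
from h import *
s=get_state(); c=eyes.camera_info("side"); r=rot(s["orientation"])
for h in(-.011,0,.02,.03,.04,.05):
    p=proj(c,s["tcp_pos"]+[0,0,h])[0]; w=proj(eyes.camera_info("wrist"),s["tcp_pos"]+r.apply([.011,0,0])+[0,0,h])[0]
    print(h,"side crop",((p-[220,120])*5).round(),"wrist",w.round())
print("rod side crop",((proj(c,[[.469,-.151,.061],[.5017,-.164,.061],[.52,-.170,.061],[.588,-.195,.076]])-[220,120])*5).round())
save("pics/wr2c.png",cv2.cvtColor(cv2.imread("pics/wr2.png"),cv2.COLOR_BGR2RGB),(200,140,320,290),4)
E
```

```text
-0.011 side crop [320. 286.] wrist [259. 200.]
0 side crop [321. 274.] wrist [259. 206.]
0.02 side crop [323. 251.] wrist [259. 219.]
0.03 side crop [324. 239.] wrist [259. 227.]
0.04 side crop [325. 227.] wrist [260. 236.]
0.05 side crop [326. 215.] wrist [260. 247.]
rod side crop [[361. 293.]
 [321. 265.]
 [299. 250.]
 [221. 180.]]
```

View pics/wr2c.png

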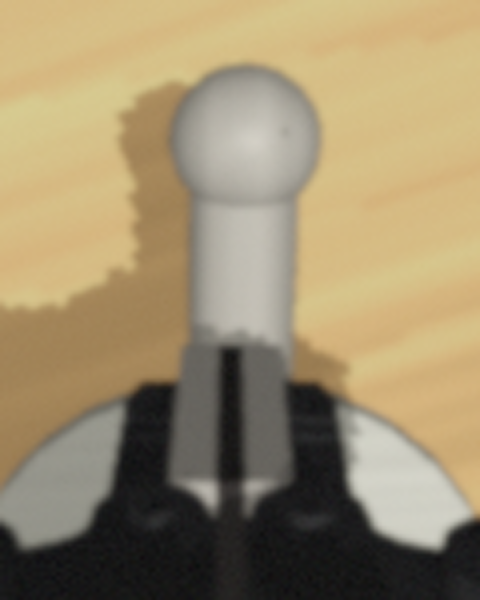

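The crop settles it. The shut pads, with tips at (257,226), sit above the rod. Both the wrist and side views put the real fingertips about 30 mm above the reported TCP, at z≈0.083, rather than 11 mm below it, so the rod was missed by height and nothing moved. I'll open, shift 2 mm sideways, go 4 cm lower while watching the force, and close again.

```bash
python3 -m inch '[0,0.2,0,0, 0,0,0,0, 0,0,0,0, 0,0,0,0, 0,0,0,0]' 1 | grep -E "tcp|force|gap" && python3 -m inch '[0,0,0,0, 0,0,0.6,0, 0,0,0.6,0, 0,0,0.6,0, 0,0,0.6,0]' | grep -E "tcp|force|gap" && python3 -m inch '[0,0,0.6,0, 0,0,0.5,0, 0,0,0.5,0, 0,0,0,0, 0,0,0,0]' | grep -E "tcp|force|gap"
```

```text
tcp_pos: [0.502, -0.162, 0.0531]
wrist_force: [-0.6, 0.2, 0.4]
finger_gap: 0.0608
grip_force: 0.0
tcp_pos: [0.5016, -0.1619, 0.0281]
wrist_force: [1.0, 1.0, -0.2]
finger_gap: 0.0853
grip_force: 0.0
tcp_pos: [0.5017, -0.1619, 0.0127]
wrist_force: [-0.7, -0.5, 0.2]
finger_gap: 0.0848
grip_force: 0.0
```

```bash
python3 -m inch '[0,0,0,0, 0,0,0,0, 0,0,0,0, 0,0,0,0, 0,0,0,0]' -1 110 | grep -E "force|gap" && python3 -m inch '[0,0,0,0, 0,0,0,0, 0,0,0,0, 0,0,0,0, 0,0,0,0]'
```

```text
wrist_force: [-0.2, -0.3, -0.2]
finger_gap: 0.0257
grip_force: 0.0
clock: 7.33
tcp_pos: [0.5018, -0.1619, 0.0132]
orientation: [-0.0, 0.171, 0.985, 0.0]
wrist_force: [-2.0, 0.2, 3.0]
finger_gap: 0.0131
grip_force: 107.9
```

```bash
python3 - <<'E'
from h import *
i=eyes.read_camera("wrist"); s=eyes.read_camera("side")
a=cv2.resize(i[120:300,170:350],(540,540)); b=cv2.resize(s[130:200,240:320],(617,540))[:,:250+10]
cv2.imwrite("pics/g3.png",cv2.cvtColor(np.hstack([a,cv2.resize(s[145:190,265:287],(260,540))]),cv2.COLOR_RGB2BGR))
E
```

```text
(no output)
```

View pics/g3.png

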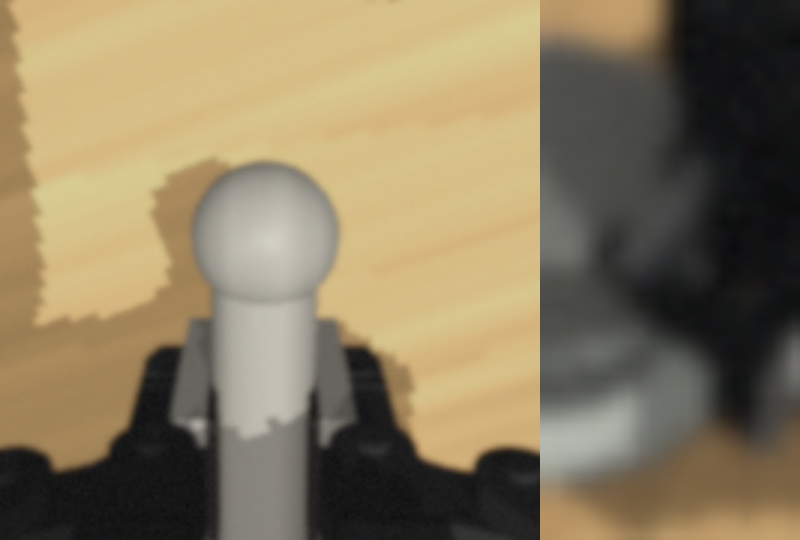

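Now the rod lies between both pads, with tips at row 227 on either side of it and the grip at 108 N. Lifting straight up.

```bash
python3 -m inch '[0,0,-0.5,0, 0,0,-0.5,0, 0,0,-0.8,0, 0,0,-1,0, 0,0,-1.5,0]' - 120 && python3 -m inch '[0,0,-2,0, 0,0,-2.5,0, 0,0,-2.5,0, 0,0,-2,0, 0,0,-1,0]' && python3 -m inch '[0,0,0,0, 0,0,0,0, 0,0,0,0, 0,0,0,0, 0,0,0,0]'
python3 - <<'E'
from h import *
print(get_state()["ft_torque"])
i=eyes.read_camera("wrist"); s=eyes.read_camera("side")
cv2.imwrite("pics/g4.png",cv2.cvtColor(np.hstack([cv2.resize(i[90:390,110:410],(400,400)),cv2.resize(s[80:200,210:330],(400,400))]),cv2.COLOR_RGB2BGR))
E
```

```text
clock: 7.85
tcp_pos: [0.5012, -0.1617, 0.0561]
orientation: [-0.001, 0.171, 0.985, 0.0]
wrist_force: [0.5, -1.2, -2.7]
finger_gap: 0.0129
grip_force: 121.4
clock: 8.27
tcp_pos: [0.5035, -0.1627, 0.1599]
orientation: [0.002, 0.171, 0.985, -0.001]
wrist_force: [5.2, -3.5, -7.0]
finger_gap: 0.0128
grip_force: 124.9
clock: 8.68
tcp_pos: [0.5011, -0.1616, 0.1546]
orientation: [-0.001, 0.171, 0.985, 0.0]
wrist_force: [-4.2, 2.3, 0.5]
finger_gap: 0.0127
grip_force: 126.8
[ 0.6521306   1.42597679 -0.06397233]
```

View pics/g4.png

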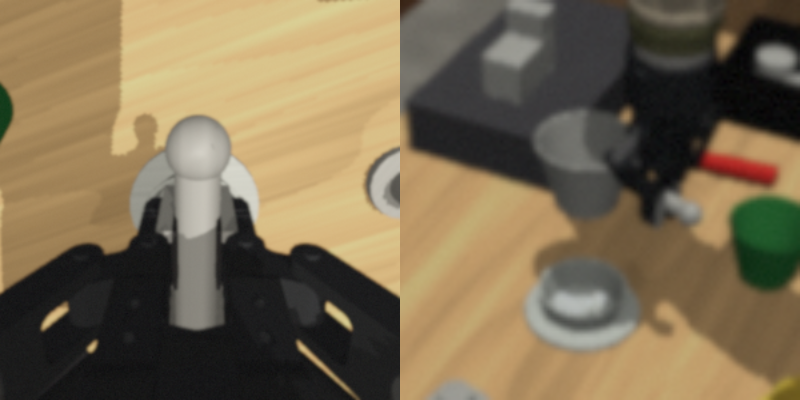

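The cup is out and upright in the side view, at (585,165) in the composite, and the nest is empty. The handle ball has shifted only 5 px, about 4° of sag. Carrying it smoothly over the tray and turning it so it points along +y.

```bash
q(){ tail -n +2 | tr '\n' ' '; echo; }
python3 -m inch '[0.4,1,0,0, 0.4,2,0,0, 0.4,3,0,0, 0.4,3,0,0, 0.4,3,0,0]' - 120 |q
python3 -m inch '[0.4,3,0,0, 0.4,3,0,0, 0.4,3,0,0, 0.4,3,0,0, 0.4,3,0,0]'|q
python3 -m inch '[0.4,3,0,0, 0.4,2.5,0,0, 0.4,1.7,0,0, 0.4,0.7,0,0, 0.4,0.3,0,0]'|q
python3 -m inch '[0,0,0,-0.04, 0,0,0,-0.08, 0,0,0,-0.08, 0,0,0,-0.08, 0,0,0,-0.08]'|q
python3 -m inch '[0,0,0,-0.08, 0,0,0,-0.08, 0,0,0,-0.08, 0,0,0,-0.08, 0,0,0,-0.08]'|q
python3 -m inch '[0,0,0,-0.08, 0,0,0,-0.08, 0,0,0,-0.08, 0,0,0,-0.08, 0,0,0,-0.08]'|q
python3 -m inch '[0,0,0,-0.08, 0,0,0,-0.08, 0,0,0,-0.08, 0,0,0,-0.08, 0,0,0,-0.08]'|q
python3 -m inch '[0,0,0,-0.08, 0,0,0,-0.08, 0,0,0,-0.08, 0,0,0,-0.08, 0,0,0,-0.04]'|q
cat >> h.py <<'E'
def pitch():
    """cup pitch from the handle ball: circle in the wrist picture -> ray meets the 38 mm arc in the tool's xz plane"""
    c=eyes.camera_info("wrist"); s=get_state(); i=eyes.read_camera("wrist"); r=rot(s["orientation"])
    g=cv2.GaussianBlur(cv2.cvtColor(i,cv2.COLOR_RGB2GRAY),(3,3),0)
    h=cv2.cvtColor(i,cv2.COLOR_RGB2HSV); m=((h[...,1]<45)&(h[...,2]>100)).astype(np.uint8); m[:,:225]=0; m[:,295:]=0
    col=[(y,int(m[y].sum()),round(float(np.where(m[y])[0].mean()),0) if m[y].any() else 0) for y in range(90,384,8)]
    return s,c,i,m,col
def ballpix(th,r0=.038):
    c=eyes.camera_info("wrist"); s=get_state(); r=rot(s["orientation"])
    return proj(c,[s["tcp_pos"]+r.apply([r0*np.cos(t),0,-.048-r0*np.sin(t)]) for t in np.radians(th)])
E
python3 - <<'E'
from h import *
s,c,i,m,col=pitch(); print(s["tcp_pos"],rot(s["orientation"]).apply([1,0,0]),s["joint_pos"].round(2)); print([x for x in col if x[1]]); print(ballpix([0,5,10,30,60,75,90,100]).round())
E
```

```text
tcp_pos: [0.5232, -0.0406, 0.1559] orientation: [-0.0, 0.171, 0.985, 0.0] wrist_force: [5.3, -0.4, -7.4] finger_gap: 0.0131 grip_force: 124.6 
tcp_pos: [0.5546, 0.108, 0.1559] orientation: [-0.0, 0.17, 0.985, 0.0] wrist_force: [-0.4, 1.5, -1.7] finger_gap: 0.0132 grip_force: 123.3 
tcp_pos: [0.5632, 0.1914, 0.1556] orientation: [-0.0, 0.17, 0.986, -0.0] wrist_force: [2.8, 1.1, -5.6] finger_gap: 0.013 grip_force: 121.2 
tcp_pos: [0.563, 0.1887, 0.156] orientation: [-0.0, -0.01, 1.0, -0.0] wrist_force: [-3.9, -2.0, 1.3] finger_gap: 0.0133 grip_force: 126.7 
tcp_pos: [0.5631, 0.1885, 0.156] orientation: [-0.0, -0.208, 0.978, -0.0] wrist_force: [-0.1, -0.3, -2.6] finger_gap: 0.013 grip_force: 126.2 
tcp_pos: [0.5631, 0.1885, 0.156] orientation: [-0.0, -0.399, 0.917, -0.0] wrist_force: [-2.6, 0.9, -0.6] finger_gap: 0.0128 grip_force: 122.7 
tcp_pos: [0.5632, 0.1885, 0.1561] orientation: [-0.0, -0.573, 0.82, -0.0] wrist_force: [-0.4, 0.5, -3.0] finger_gap: 0.0131 grip_force: 122.6 
tcp_pos: [0.5632, 0.1885, 0.1561] orientation: [0.0, 0.71, -0.704, 0.0] wrist_force: [0.6, -0.2, -2.9] finger_gap: 0.0129 grip_force: 123.0 
[0.56321056 0.18845613 0.15608721] [ 0.00870555 -0.9999616   0.00100862] [ 0.19  0.37 -0.    1.2  -0.   -1.39]
[(122, 23, 283.0), (130, 65, 262.0), (138, 63, 263.0), (146, 62, 264.0), (154, 61, 264.0), (162, 45, 272.0), (170, 37, 276.0), (178, 48, 270.0), (186, 56, 266.0), (194, 60, 264.0), (202, 60, 264.0), (210, 57, 266.0), (218, 52, 268.0), (226, 53, 268.0), (234, 53, 260.0), (242, 33, 258.0), (250, 29, 257.0), (258, 27, 257.0), (266, 31, 257.0), (274, 27, 257.0), (282, 27, 257.0), (290, 28, 258.0), (298, 29, 257.0), (306, 32, 258.0), (314, 31, 257.0), (322, 31, 257.0), (330, 24, 258.0)]
[[257. 193.]
 [257. 196.]
 [257. 199.]
 [257. 222.]
 [257. 275.]
 [257. 304.]
 [257. 330.]
 [257. 343.]]
```

```bash
q(){ tail -n +2 | tr '\n' ' '; echo; }
python3 -m inch '[0,0,0.6,0, 0,0,1.2,0, 0,0,1.4,0, 0,0,1,0, 0,0,0.4,0]' |q
python3 -m inch '[0,0,0,0, 0,0,0,0, 0,0,0,0, 0,0,0,0, 0,0,0,0]' - 60|q
cat >> h.py <<'E'
def hough():
    i=eyes.read_camera("wrist"); g=cv2.medianBlur(cv2.cvtColor(i,cv2.COLOR_RGB2GRAY),5)[:,190:330]
    C=cv2.HoughCircles(g,cv2.HOUGH_GRADIENT,1.5,40,param1=80,param2=18,minRadius=18,maxRadius=45)
    return [] if C is None else (C[0,:5]+[190,0,0]).round()
E
python3 - <<'E'
from h import *
print(hough()); print(ballpix([0,5,10,30]).round())
E
python3 -m inch '[0,0,0,0, 0,0,0,0, 0,0,0,0, 0,0,0,0, 0,0,0,0]' - 40|q
python3 - <<'E'
from h import *
print(hough(),get_state()["ft_torque"])
E
```

```text
tcp_pos: [0.5623, 0.1889, 0.1079] orientation: [0.001, 0.709, -0.705, -0.001] wrist_force: [-0.6, 0.4, -2.8] finger_gap: 0.0128 grip_force: 123.0 
tcp_pos: [0.5643, 0.1897, 0.1108] orientation: [-0.001, 0.709, -0.705, 0.0] wrist_force: [0.0, -0.1, -2.3] finger_gap: 0.0129 grip_force: 123.1 
[[269. 257.  31.]
 [282. 160.  44.]
 [257. 311.  21.]
 [269.  40.  39.]
 [195. 163.  27.]]
[[257. 193.]
 [257. 196.]
 [257. 199.]
 [257. 222.]]
tcp_pos: [0.5638, 0.1897, 0.11] orientation: [0.0, 0.709, -0.705, 0.0] wrist_force: [0.5, 0.9, -2.4] finger_gap: 0.0128 grip_force: 123.0 
[[228. 215.  42.]
 [281. 257.  42.]
 [281. 163.  44.]
 [257. 311.  21.]
 [192. 164.  30.]] [-0.28576651  0.00414553 -0.03019548]
```

```bash
q(){ tail -n +2 | tr '\n' ' '; echo; }
t(){ python3 -c "from h import *;s=get_state();print('torque',s['ft_torque'].round(3),'F',s['wrist_force'].round(1))"; }
python3 -m inch '[0,0,0,0, 0,0,0,0, 0,0,0,0, 0,0,0,0, 0,0,0,0]' -1 60|q; t
python3 -m inch '[0,0,0,0, 0,0,0,0, 0,0,0,0, 0,0,0,0, 0,0,0,0]' -1 40|q; t
```

```text
tcp_pos: [0.5638, 0.1896, 0.1101] orientation: [0.0, 0.709, -0.705, 0.0] wrist_force: [0.1, -0.5, -1.7] finger_gap: 0.0128 grip_force: 123.1 
torque [-0.247  0.047 -0.005] F [ 0.1 -0.5 -1.7]
tcp_pos: [0.5638, 0.1896, 0.1101] orientation: [0.0, 0.709, -0.705, 0.0] wrist_force: [-0.7, 0.1, -2.1] finger_gap: 0.013 grip_force: 123.1 
torque [-0.163  0.023 -0.013] F [-0.7  0.1 -2.1]
```

```bash
cat >> h.py <<'E'
def tq(n=4):
    v=[]
    for _ in range(n): eyes.read_camera("wrist"); v.append(get_state()["ft_torque"])
    return np.mean(v,0).round(3), np.std(v,0).round(3), round(get_state()["grip_force"],1), get_state()["finger_gap"].round(4)
E
python3 -c "
from h import *
print(tq())"
q(){ tail -n +2 | tr '\n' ' '; echo; }
python3 -m inch '[0,0,0,0, 0,0,0,0, 0,0,0,0, 0,0,0,0, 0,0,0,0]' -0.72 60|q; python3 -c "
from h import *
print(tq())"
```

```text
tcp_pos: [0.5638, 0.1896, 0.1101] orientation: [0.0, 0.709, -0.705, 0.0] wrist_force: [-0.2, -0.7, -3.1] finger_gap: 0.0133 grip_force: 123.1 Traceback (most recent call last):
  File "<string>", line 3, in <module>
    print(tq())
          ~~^^
  File "h.py", line 35, in tq
    return np.mean(v,0).round(3), np.std(v,0).round(3), round(get_state()["grip_force"],1), get_state()["finger_gap"].round(4)
                                                                                            ^^^^^^^^^^^^^^^^^^^^^^^^^^^^^^^
AttributeError: 'float' object has no attribute 'round'
Traceback (most recent call last):
  File "h.py", line 35, in tq
    return np.mean(v,0).round(3), np.std(v,0).round(3), round(get_state()["grip_force"],1), get_state()["finger_gap"].round(4)
                                                                                            ^^^^^^^^^^^^^^^^^^^^^^^^^^^^^^^
AttributeError: 'float' object has no attribute 'round'
```

```bash
sed -i 's/, get_state()\["finger_gap"\].round(4)//' h.py
q(){ grep -E "gap|grip" | tr '\n' ' '; python3 -c "
from h import *
print(tq(3), get_state()['clock'])"; }
python3 -m inch '[0,0,0,0, 0,0,0,0, 0,0,0,0, 0,0,0,0, 0,0,0,0]' -0.69 20|q
python3 -m inch '[0,0,0,0, 0,0,0,0, 0,0,0,0, 0,0,0,0, 0,0,0,0]' -0.67 20|q
```

```text
finger_gap: 0.0137 grip_force: 92.6 (array([-0.212,  0.037,  0.014]), array([0.127, 0.057, 0.04 ]), 92.6) 15.7333
finger_gap: 0.0144 grip_force: 59.2 (array([-0.191,  0.007,  0.003]), array([0.026, 0.03 , 0.029]), 59.2) 16.3
```

```bash

q(){ grep -E "gap|grip" | tr '\n' ' '; python3 -c "
from h import *
print(tq(3), get_state()['clock'])"; }
python3 -m inch '[0,0,0,0, 0,0,0,0, 0,0,0,0, 0,0,0,0, 0,0,0,0]' -0.66 20|q
python3 -m inch '[0,0,0,0, 0,0,0,0, 0,0,0,0, 0,0,0,0, 0,0,0,0]' -0.65 20|q
python3 - <<'E'
from h import *
i=eyes.read_camera("side"); c=eyes.camera_info("side"); s=get_state(); t=s["tcp_pos"]
def cup(th,a,b):  # point a along cup x from grip, b along cup z from the handle axis
    x=np.array([0,np.cos(th),-np.sin(th)]); z=np.array([0,np.sin(th),np.cos(th)]); return t+[0,0,.048]+a*x+b*z
for d in(0,20,40,60,75,90): print(d,proj(c,[cup(np.radians(d),90,0)*0+cup(np.radians(d),.09,-.055),cup(np.radians(d),.09,.015)]).round().tolist())
h=cv2.cvtColor(i,cv2.COLOR_RGB2HSV); m=((h[...,1]<60)&(h[...,2]>95)).astype(np.uint8)[150:330,120:290]
n,l,st,ce=cv2.connectedComponentsWithStats(m); k=[(st[j].tolist(),ce[j].round().tolist()) for j in range(1,n) if st[j,4]>60]; print([( [a[0]+120,a[1]+150]+a[2:],[b[0]+120,b[1]+150]) for a,b in k])
E
```

```text
finger_gap: 0.015 grip_force: 43.4 (array([-0.214, -0.011,  0.017]), array([0.024, 0.026, 0.036]), 43.4) 16.8667
finger_gap: 0.0149 grip_force: 28.5 (array([-0.217,  0.009, -0.021]), array([0.035, 0.017, 0.04 ]), 28.5) 17.4333
0 [[189.0, 263.0], [186.0, 246.0]]
20 [[196.0, 262.0], [188.0, 254.0]]
40 [[204.0, 256.0], [192.0, 258.0]]
60 [[211.0, 247.0], [197.0, 257.0]]
75 [[216.0, 239.0], [202.0, 254.0]]
90 [[220.0, 230.0], [207.0, 249.0]]
[([120, 150, 51, 50, 1199], [138.0, 168.0]), ([181, 154, 22, 10, 136], [192.0, 159.0]), ([247, 157, 35, 28, 693], [264.0, 171.0]), ([184, 169, 27, 9, 107], [197.0, 175.0]), ([157, 208, 21, 16, 142], [168.0, 216.0]), ([166, 222, 42, 50, 890], [188.0, 246.0]), ([171, 250, 69, 51, 1174], [211.0, 275.0]), ([134, 307, 26, 23, 420], [145.0, 320.0])]
```

```bash

q(){ grep -E "gap|grip" | tr '\n' ' '; python3 -c "
from h import *
print(tq(2), round(get_state()['clock'],2))"; }
python3 -m inch '[0,0,0,0, 0,0,0,0, 0,0,0,0, 0,0,0,0, 0,0,0,0]' -0.645 20|q
python3 -m inch '[0,0,0,0, 0,0,0,0, 0,0,0,0, 0,0,0,0, 0,0,0,0]' -0.641 20|q
cat >> h.py <<'E'
def sidecup():
    i=eyes.read_camera("side"); h=cv2.cvtColor(i,cv2.COLOR_RGB2HSV); m=((h[...,1]<60)&(h[...,2]>95)).astype(np.uint8)[200:290,160:235]
    n,l,st,ce=cv2.connectedComponentsWithStats(m); return [[st[j,0]+160,st[j,1]+200,st[j,2],st[j,3],st[j,4],(ce[j]+[160,200]).round(0).tolist()] for j in range(1,n) if st[j,4]>60]
E
python3 -c "
from h import *
print(sidecup())"
```

```text
finger_gap: 0.0155 grip_force: 22.3 (array([-0.122, -0.003,  0.011]), array([0.026, 0.018, 0.008]), 22.3) 18.0
finger_gap: 0.0153 grip_force: 17.2 (array([-0.139, -0.016,  0.044]), array([0.012, 0.02 , 0.011]), 17.2) 18.52
[[np.int32(160), np.int32(208), np.int32(18), np.int32(16), np.int32(131), [169.0, 216.0]], [np.int32(168), np.int32(223), np.int32(67), np.int32(67), np.int32(1579), [202.0, 264.0]]]
```

```bash

q(){ grep -E "gap|grip" | tr '\n' ' '; python3 -c "
from h import *
print(tq(2), round(get_state()['clock'],2))"; }
python3 -m inch '[0,0,0,0, 0,0,0,0, 0,0,0,0, 0,0,0,0, 0,0,0,0]' |q
python3 -m inch '[0,0,0,0, 0,0,0,0, 0,0,0,0, 0,0,0,0, 0,0,0,0]' -0.639 20|q
python3 - <<'E'
from h import *
i=eyes.read_camera("wrist"); s=eyes.read_camera("side"); t=eyes.read_camera("top")
cv2.imwrite("pics/g5.png",cv2.cvtColor(np.hstack([cv2.resize(i[100:384,115:399],(270,400)),cv2.resize(s[190:310,140:260],(270,400)),cv2.resize(t[150:230,130:210],(260,400))]),cv2.COLOR_RGB2BGR))
print(ballpix([0,20,40,60]).round())
g=cv2.cvtColor(i,cv2.COLOR_RGB2GRAY); print([(y,int(g[y,257])) for y in range(150,350,6)])
E
```

```text
finger_gap: 0.0158 grip_force: 17.2 (array([-0.166, -0.031, -0.007]), array([0.007, 0.023, 0.007]), 17.2) 19.08
finger_gap: 0.0154 grip_force: 15.0 (array([-0.12 ,  0.002,  0.015]), array([0.012, 0.034, 0.017]), 15.0) 19.6
[[257. 193.]
 [257. 209.]
 [257. 237.]
 [257. 275.]]
[(150, 156), (156, 156), (162, 155), (168, 156), (174, 155), (180, 123), (186, 97), (192, 97), (198, 96), (204, 93), (210, 118), (216, 128), (222, 136), (228, 147), (234, 155), (240, 144), (246, 138), (252, 132), (258, 118), (264, 116), (270, 118), (276, 116), (282, 177), (288, 178), (294, 179), (300, 179), (306, 177), (312, 125), (318, 128), (324, 173), (330, 171), (336, 20), (342, 25), (348, 24)]
```

The ball on the handle's end has moved from row 202 to about 231, a pitch of roughly 35°: the cup is creeping down gently in the pads, as wanted. I'll keep letting it turn.

```bash
cat >> h.py <<'E'
def prof():
    i=eyes.read_camera("wrist"); g=cv2.cvtColor(i,cv2.COLOR_RGB2GRAY); return get_state()['clock'],round(get_state()['grip_force'],1),tq(1)[0][0],' '.join(str(int(v)) for v in g[176:384:6,257])
E
q(){ python3 -c "
from h import *
print(*prof())"; }
Z='import h'
python3 -m inch '[0,0,0,0, 0,0,0,0, 0,0,0,0, 0,0,0,0, 0,0,0,0]' -0.637 20 >/dev/null;q
python3 -m inch '[0,0,0,0, 0,0,0,0, 0,0,0,0, 0,0,0,0, 0,0,0,0]' -0.636 20 >/dev/null;q
python3 -m inch '[0,0,0,0, 0,0,0,0, 0,0,0,0, 0,0,0,0, 0,0,0,0]' -0.635 20 >/dev/null;q
```

```text
20.2167 12.7 -0.171 101 97 97 94 95 96 104 123 131 138 147 156 145 138 129 112 111 115 174 174 173 154 134 172 185 187 125 25 25 26 28 22 23 24 26
20.7333 11.3 -0.167 99 97 96 97 94 94 103 122 131 138 147 155 145 137 129 113 113 116 174 174 173 153 134 171 187 187 121 22 25 29 26 26 26 26 26
21.25 10.5 -0.143 98 97 97 97 96 95 138 98 118 129 135 146 150 147 140 133 121 111 169 167 143 126 195 193 178 176 116 20 28 25 27 28 25 23 25
```

```bash

q(){ python3 -c "
from h import *
print(*prof())"; }
python3 -m inch '[0,0,0,0, 0,0,0,0, 0,0,0,0, 0,0,0,0, 0,0,0,0]' -0.634 20 >/dev/null;q
python3 -m inch '[0,0,0,0, 0,0,0,0, 0,0,0,0, 0,0,0,0, 0,0,0,0]' -0.633 20 >/dev/null;q
python3 -m inch '[0,0,0,0, 0,0,0,0, 0,0,0,0, 0,0,0,0, 0,0,0,0]' -0.632 20 >/dev/null;q
```

```text
21.7667 9.2 -0.074 98 97 97 96 95 96 138 98 117 128 135 147 150 147 140 132 122 111 168 167 143 126 195 190 177 177 116 23 27 24 28 27 26 28 26
22.2833 8.2 -0.048 97 95 96 97 98 147 143 132 93 115 126 134 143 157 148 141 136 125 159 151 151 132 78 174 177 177 115 25 25 25 28 28 24 25 27
22.8 6.9 -0.107 98 96 97 97 98 148 143 132 95 116 126 133 143 156 149 141 135 125 159 151 152 131 79 175 177 176 115 20 27 24 27 24 25 27 27
```

Pitch is about 50° at 7 N and friction now stalls the swing. I'll leave the grip there and nudge the hand up and forward so the cup lags and swings on.

```bash

q(){ python3 -c "
from h import *
print(*prof(),get_state()['tcp_pos'].round(3))"; }
python3 -m inch '[-1.2,0,-2,0, 0.3,0,0.5,0, 0.3,0,0.5,0, 0.3,0,0.5,0, 0.3,0,0.5,0]' -0.634 20 >/dev/null;q
python3 -m inch '[-1.2,0,-2,0, 0.3,0,0.5,0, 0.3,0,0.5,0, 0.3,0,0.5,0, 0.3,0,0.5,0]' >/dev/null;q
```

```text
23.3167 7.2 -0.086 97 97 135 139 165 160 148 135 138 135 98 110 121 131 139 152 148 144 139 132 107 64 68 159 178 177 117 23 28 26 28 27 26 24 25 [0.562 0.188 0.108]
23.8333 7.2 -0.035 98 116 138 137 164 162 142 136 138 138 109 107 121 129 136 151 149 143 138 132 115 65 69 157 178 178 115 19 25 25 23 26 25 24 27 [0.562 0.188 0.108]
```

```bash

q(){ python3 -c "
from h import *
print(*prof(),get_state()['tcp_pos'].round(3))"; }
python3 -m inch '[-2.5,0,-2,0, 0.6,0,0.5,0, 0.6,0,0.5,0, 0.6,0,0.5,0, 0.7,0,0.5,0]' -0.632 20 >/dev/null;q
python3 -m inch '[-2.5,0,-2,0, 0.6,0,0.5,0, 0.6,0,0.5,0, 0.6,0,0.5,0, 0.7,0,0.5,0]' >/dev/null;q
python3 - <<'E'
from h import *
i=eyes.read_camera("wrist"); s=eyes.read_camera("side")
cv2.imwrite("pics/g6.png",cv2.cvtColor(np.hstack([cv2.resize(i[60:384,95:419],(400,400)),cv2.resize(s[190:310,140:260],(400,400))]),cv2.COLOR_RGB2BGR)); print(ballpix([50,60,70,75,80]).round()[:,1])
E
```

```text
24.35 6.9 -0.153 97 104 136 146 163 156 138 136 138 102 111 123 133 142 151 149 144 137 130 87 65 65 70 164 178 180 116 20 28 24 26 25 27 28 25 [0.562 0.188 0.108]
24.8667 6.6 -0.103 130 140 139 136 145 138 139 138 139 112 110 124 132 138 153 150 142 137 130 95 65 66 71 162 179 178 116 24 25 25 26 29 23 26 24 [0.562 0.188 0.108]
[255. 275. 295. 304. 313.]
```

View pics/g6.png

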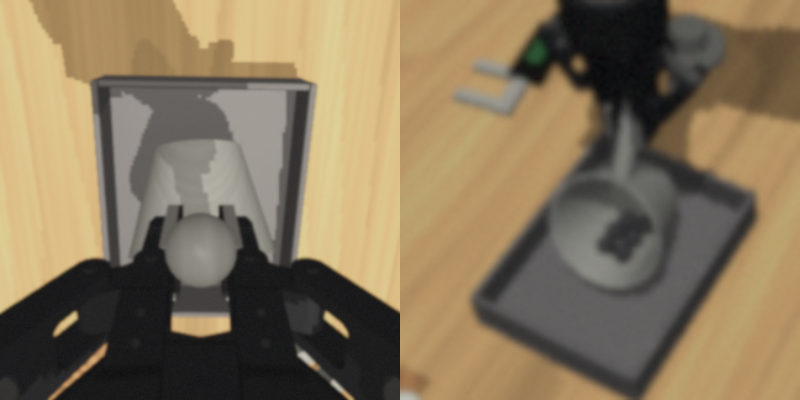

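The picture shows the cup hanging about 55° down over the tray, mouth towards +y at composite (600,230), with all six dark balls still inside at (625,240). The handle ball, at left composite (200,250), is now against the finger fronts, so the swing can't go much farther that way. That was the last allowed view, so I'll rely on measurements from here. I'll firm up the grip and test how the wrist orientation behaves at the edge of the reach.

```bash
q(){ grep -E "clock|tcp|ori|grip|gap" | tr '\n' ' '; echo; }
python3 -m inch '[0,0,0,0, 0,0,-0.5,0, 0,0,-1,0, 0,0,-1.5,0, 0,0,-1.5,0]' -0.72 60|q
python3 -m inch '[0,-0.6,-1.5,0, 0,-1.2,-1,0, 0,-2,-0.5,0, 0,-2.5,0,0, 0,-2.5,0,0]' |q
python3 -m inch '[0,-2.5,0,0, 0,-2.5,0,0, 0,-2.5,0,0, 0,-2.5,0,0, 0,-2.5,0,0]' |q
python3 -m inch '[0,-2.5,0,0, 0,-2.5,0,0, 0,-2.5,0,0, 0,-2.5,0,0, 0,-2.5,0,0]' |q
python3 -c "
from h import *
print(get_state()['joint_pos'].round(2))"
```

```text
clock: 25.43 tcp_pos: [0.5637, 0.1899, 0.1564] orientation: [-0.0, 0.71, -0.705, 0.0] finger_gap: 0.0146 grip_force: 58.8 
clock: 25.85 tcp_pos: [0.6532, 0.1908, 0.1878] orientation: [-0.001, 0.71, -0.705, 0.001] finger_gap: 0.0147 grip_force: 58.9 
clock: 26.27 tcp_pos: [0.7778, 0.1914, 0.1866] orientation: [-0.001, 0.71, -0.705, 0.001] finger_gap: 0.0143 grip_force: 58.9 
clock: 26.68 tcp_pos: [0.8535, 0.182, 0.1636] orientation: [-0.025, 0.709, -0.704, 0.017] finger_gap: 0.0143 grip_force: 61.0 
[ 0.12  1.06  1.26  1.72  0.   -1.46]
```

The arm does trade orientation for reach: it has tilted by about 0.06 rad and j3 is at its limit. Pushing on outward and up to see whether the tilt accumulates.

```bash
q(){ grep -E "clock|tcp|ori|wrist_f" | tr '\n' ' '; python3 -c "
from h import *
print(get_state()['joint_pos'].round(2))"; }
python3 -m inch '[0,-3,-2,0, 0,-3,-2,0, 0,-3,-2,0, 0,-3,-2,0, 0,-3,-2,0]' |q
python3 -m inch '[0,-3,-2,0, 0,-3,-2,0, 0,-3,-2,0, 0,-3,-2,0, 0,-3,-2,0]' |q
```

```text
clock: 27.1 tcp_pos: [0.8914, 0.1608, 0.2306] orientation: [-0.08, 0.706, -0.701, 0.058] wrist_force: [-0.7, -0.0, -3.6] [ 0.08  0.99  1.26  1.65  0.02 -1.49]
clock: 27.52 tcp_pos: [0.9191, 0.142, 0.301] orientation: [-0.13, 0.7, -0.696, 0.096] wrist_force: [0.5, -0.3, -3.4] [ 0.06  0.92  1.26  1.59  0.03 -1.52]
```

The tilt accumulates and persists at about 0.11 rad per call, which gives a proper way to tip. First I'll turn the cup so its foot faces the robot, which keeps the balls safer while I build up tilt. Once over the tray, turning it half round will pour them.

```bash
cat >> h.py <<'E'
def st():
    s=get_state(); r=rot(s["orientation"]); a=r.as_matrix(); tilt=np.degrees(np.arccos(-a[2,2]))
    print(round(s["clock"],2),"tcp",s["tcp_pos"].round(3),"x",a[:,0].round(2),"y",a[:,1].round(2),"z",a[:,2].round(2),"tilt",tilt.round(1),"j",s["joint_pos"].round(2),"F",s["wrist_force"].round(1),"g",round(s["grip_force"]))
E
q(){ grep -iE "refus|error"; python3 -c "
from h import *
st()"; }
python3 -m inch '[0,0,0,0.06, 0,0,0,0.12, 0,0,0,0.12, 0,0,0,0.12, 0,0,0,0.12]' |q
python3 -m inch '[0,0,0,0.12, 0,0,0,0.12, 0,0,0,0.12, 0,0,0,0.12, 0,0,0,0.12]' |q
python3 -m inch '[0,0,0,0.12, 0,0,0,0.12, 0,0,0,0.12, 0,0,0,0.07, 0,0,0,0]' |q
python3 -m inch '[-1,0,-1,0, -2,0,-2,0, -3,0,-2.8,0, -3,0,-2.8,0, -3,0,-2.8,0]' |q
```

```text
27.93 tcp [0.919 0.142 0.3  ] x [-0.48 -0.85 -0.2 ] y [-0.82  0.52 -0.25] z [ 0.31  0.05 -0.95] tilt 18.6 j [ 0.06  0.92  1.26  1.59  0.03 -0.97] F [ 0.2 -0.9 -3.1] g 61
28.35 tcp [0.919 0.142 0.3  ] x [-0.86 -0.41 -0.31] y [-0.4   0.91 -0.09] z [ 0.31  0.05 -0.95] tilt 18.6 j [ 0.06  0.92  1.26  1.59  0.03 -0.37] F [ 0.1 -0.6 -3.4] g 61
28.77 tcp [0.919 0.142 0.3  ] x [-0.95  0.   -0.31] y [-0.01  1.    0.05] z [ 0.31  0.05 -0.95] tilt 18.6 j [0.06 0.92 1.26 1.59 0.03 0.06] F [-0.1  0.7 -2.3] g 61
29.18 tcp [0.916 0.125 0.396] x [-0.91  0.01 -0.42] y [-0.02  1.    0.06] z [ 0.42  0.06 -0.9 ] tilt 25.2 j [0.03 0.82 1.26 1.58 0.04 0.04] F [ 0.8 -0.5 -2.4] g 61
```

```bash
q(){ grep -iE "refus|error"; python3 -c "
from h import *
st()"; }
python3 -m inch '[-3.7,0,1.7,0, -3.7,0,1.7,0, -3.7,0,1.7,0, -3.7,0,1.7,0, -3.7,0,1.7,0]' |q
python3 -m inch '[-4.1,0,0,0, -4.1,0,0,0, -4.1,0,0,0, -4.1,0,0,0, -4.1,0,0,0]' |q
```

```text
29.6 tcp [1.031 0.118 0.343] x [-0.84  0.02 -0.54] y [-0.02  1.    0.07] z [ 0.54  0.07 -0.84] tilt 32.8 j [0.02 0.93 1.26 1.34 0.06 0.03] F [-0.2 -0.3 -3. ] g 61
30.02 tcp [1.086 0.104 0.395] x [-0.75  0.03 -0.66] y [-0.03  1.    0.07] z [ 0.66  0.08 -0.74] tilt 42.0 j [-0.    0.92  1.26  1.19  0.08  0.03] F [ 0.6 -0.3 -2.4] g 61
```

```bash
q(){ grep -iE "refus|error"; python3 -c "
from h import *
st()"; }
python3 -m inch '[-4.1,0,0,0, -4.1,0,0,0, -4.1,0,0,0, -4.1,0,0,0, -4.1,0,0,0]' |q
python3 -m inch '[-4.1,0,0,0, -4.1,0,0,0, -3,0,0,0, -2,0,0,0, -1,0,0,0]' |q
```

```text
30.43 tcp [1.122 0.09  0.468] x [-0.64  0.04 -0.77] y [-0.04  1.    0.08] z [ 0.77  0.08 -0.63] tilt 50.8 j [-0.02  0.89  1.26  1.06  0.09  0.03] F [-0.3  0.3 -2. ] g 61
30.85 tcp [1.135 0.08  0.528] x [-0.55  0.05 -0.83] y [-0.04  1.    0.08] z [ 0.83  0.08 -0.55] tilt 56.7 j [-0.03  0.86  1.26  0.99  0.11  0.03] F [-1.  -0.3 -2.4] g 61
```

Tilt is now 57° and the cup hangs near upright. Returning to over the tray with gentle ramps.

```bash
q(){ grep -iE "refus|error"; python3 -c "
from h import *
st()"; }
python3 -m inch '[0.8,0.2,-0.4,0, 1.55,0.4,-0.8,0, 2.35,0.6,-1.25,0, 3.13,0.83,-1.65,0, 3.13,0.83,-1.65,0]' |q
python3 -m inch '[3.13,0.83,-1.65,0, 3.13,0.83,-1.65,0, 3.13,0.83,-1.65,0, 3.13,0.83,-1.65,0, 3.13,0.83,-1.65,0]' |q
python3 -m inch '[3.13,0.83,-1.65,0, 3.13,0.83,-1.65,0, 3.13,0.83,-1.65,0, 3.13,0.83,-1.65,0, 3.13,0.83,-1.65,0]' |q
python3 -m inch '[3.13,0.83,-1.65,0, 3.13,0.83,-1.65,0, 2.35,0.6,-1.25,0, 1.55,0.4,-0.8,0, 0.8,0.2,-0.4,0]' |q
python3 - <<'E'
from h import *
# balls: dark blobs seen in the mouth, top view around the predicted mouth centre
s=get_state(); a=rot(s["orientation"]).as_matrix(); th=np.radians(54); cx=-np.cos(th)*a[:,0]+np.sin(th)*a[:,2]; cz=-np.sin(th)*a[:,0]-np.cos(th)*a[:,2]
g=s["tcp_pos"]-.048*a[:,2]; print("grip",g,"mouth",g+.09*cx+.015*cz,"cup z",cz)
for n in("top","side"): print(n,proj(eyes.camera_info(n),[g+.09*cx+.015*cz,g+.09*cx-.05*cz]).round())
cv2.imwrite("pics/t7.png",cv2.cvtColor(eyes.read_camera("top"),cv2.COLOR_RGB2BGR)); cv2.imwrite("pics/s7.png",cv2.cvtColor(eyes.read_camera("side"),cv2.COLOR_RGB2BGR))
E
```

```text
31.27 tcp [1.027 0.109 0.469] x [-0.56  0.05 -0.83] y [-0.04  1.    0.09] z [ 0.83  0.08 -0.55] tilt 56.5 j [0.   0.46 0.39 0.52 0.08 0.05] F [ 0.5  1.  -2.6] g 61
31.68 tcp [0.869 0.151 0.388] x [-0.56  0.05 -0.83] y [-0.04  1.    0.09] z [ 0.83  0.08 -0.55] tilt 56.4 j [ 0.07  0.18 -0.2   0.21  0.02  0.09] F [ 0.6  1.1 -2.8] g 61
32.1 tcp [0.712 0.193 0.308] x [-0.56  0.05 -0.83] y [-0.04  1.    0.09] z [ 0.83  0.08 -0.55] tilt 56.4 j [ 0.19 -0.03 -0.64 -0.02 -0.08  0.15] F [-0.1 -0.3 -2.7] g 61
32.52 tcp [0.6   0.222 0.25 ] x [-0.56  0.05 -0.83] y [-0.04  1.    0.08] z [ 0.83  0.08 -0.56] tilt 56.2 j [ 0.32 -0.15 -0.89 -0.15 -0.18  0.23] F [-0.2 -0.5 -3.1] g 61
grip [0.56070646 0.21839441 0.27617945] mouth [0.6500806  0.22071821 0.29439658] cup z [-0.03290816 -0.08567677  0.99577937]
top [[148. 142.]
 [153. 146.]]
side [[161. 180.]
 [164. 201.]]
```

```bash
q(){ grep -iE "refus|error"; python3 -c "
from h import *
st()"; }
python3 -m inch '[0.6,-0.1,0.4,0, 1.2,-0.1,0.8,0, 1.7,-0.1,1.1,0, 1.5,-0.1,1,0, 0.8,-0.1,0.6,0]' |q
python3 -m inch '[0,0,0,-0.06, 0,0,0,-0.11, 0,0,0,-0.11, 0,0,0,-0.11, 0,0,0,-0.11]' |q
```

```text
33.03 tcp [0.605 0.222 0.181] x [-0.56  0.05 -0.83] y [-0.04  1.    0.08] z [ 0.83  0.08 -0.55] tilt 56.4 j [ 0.32 -0.01 -1.   -0.4  -0.19  0.23] F [-0.6  0.5 -4.3] g 61
33.45 tcp [0.607 0.222 0.184] x [-0.47 -0.44 -0.77] y [-0.3   0.89 -0.33] z [ 0.83  0.08 -0.55] tilt 56.6 j [ 0.32 -0.01 -1.   -0.4  -0.19 -0.28] F [ 0.2  0.1 -2.1] g 61
```

Six balls' weight is still there, with Fz unchanged. Part-way through the turn the cup would pour towards +y, so I'll shift 4.5 cm to −y first and then finish the turn.

```bash
q(){ grep -iE "refus|error"; python3 -c "
from h import *
st()"; }
python3 -m inch '[0.2,-0.4,0,0, 0.5,-1,-0.1,0, 0.6,-1.2,-0.1,0, 0.5,-1,-0.1,0, 0.2,-0.4,0,0]' |q
python3 -m inch '[0,0,0,-0.06, 0,0,0,-0.12, 0,0,0,-0.12, 0,0,0,-0.12, 0,0,0,-0.12]' |q
python3 -m inch '[0,0,0,-0.12, 0,0,0,-0.12, 0,0,0,-0.12, 0,0,0,-0.12, 0,0,0,-0.12]' |q
python3 -m inch '[0,0,0,-0.12, 0,0,0,-0.12, 0,0,0,-0.12, 0,0,0,-0.12, 0,0,0,-0.12]' |q
python3 -m inch '[0,0,0,-0.12, 0,0,0,-0.12, 0,0,0,-0.12, 0,0,0,-0.12, 0,0,0,-0.12]' |q
python3 -m inch '[0,0,0,-0.12, 0,0,0,-0.12, 0,0,0,0, 0,0,0,0, 0,0,0,0]' |q
```

```text
33.87 tcp [0.609 0.178 0.186] x [-0.47 -0.43 -0.77] y [-0.3   0.9  -0.32] z [ 0.83  0.08 -0.56] tilt 56.2 j [ 0.2  -0.05 -1.03 -0.38 -0.09 -0.33] F [ 0.6  0.5 -2.4] g 61
34.28 tcp [0.609 0.179 0.185] x [-0.25 -0.84 -0.49] y [-0.5   0.54 -0.67] z [ 0.83  0.08 -0.56] tilt 56.2 j [ 0.21 -0.05 -1.03 -0.38 -0.09 -0.88] F [ 0.5  0.8 -2.8] g 61
34.7 tcp [0.609 0.179 0.185] x [ 0.08 -1.   -0.02] y [-0.56 -0.02 -0.83] z [ 0.83  0.08 -0.56] tilt 56.2 j [ 0.21 -0.05 -1.03 -0.38 -0.09 -1.48] F [-0.5 -0.4 -3.3] g 61
35.12 tcp [0.609 0.179 0.186] x [ 0.38 -0.81  0.45] y [-0.41 -0.58 -0.7 ] z [ 0.83  0.08 -0.56] tilt 56.3 j [ 0.21 -0.05 -1.03 -0.38 -0.09 -2.08] F [-0.2  0.6 -3.2] g 61
35.53 tcp [0.61  0.18  0.186] x [ 0.55 -0.34  0.77] y [-0.13 -0.94 -0.32] z [ 0.83  0.08 -0.55] tilt 56.3 j [ 0.21 -0.05 -1.02 -0.38 -0.09 -2.68] F [ 0.   0.1 -1.9] g 61
35.95 tcp [0.609 0.18  0.185] x [ 0.56 -0.11  0.82] y [ 0.   -0.99 -0.14] z [ 0.83  0.08 -0.56] tilt 56.2 j [ 0.21 -0.05 -1.03 -0.38 -0.09 -2.91] F [-0.7  0.2 -1.8] g 61
```

The wrist load dropped by 1.0 N, the weight of six balls. Raising the empty cup and centring its mouth over the tray, then checking where the balls are.

```bash
q(){ grep -iE "refus|error"; python3 -c "
from h import *
st()"; }
python3 -m inch '[0.4,-0.3,-0.3,0, 0.8,-0.5,-0.5,0, 1.1,-0.7,-0.7,0, 1.1,-0.7,-0.7,0, 1.1,-0.7,-0.7,0]' |q
python3 -m inch '[0.9,-0.6,-0.6,0, 0.6,-0.4,-0.4,0, 0.3,-0.2,-0.3,0, 0,0,0,0, 0,0,0,0]' |q
python3 - <<'E'
from h import *
S=[eyes.read_camera("side") for _ in range(2)][-1]; T=eyes.read_camera("top")
s=get_state(); a=rot(s["orientation"]).as_matrix()
for t in(50,54,60):
    th=np.radians(t); cx=-np.cos(th)*a[:,0]+np.sin(th)*a[:,2]; cz=-np.sin(th)*a[:,0]-np.cos(th)*a[:,2]; g=s["tcp_pos"]-.048*a[:,2]
    print(t,"mouth",(g+.09*cx+.015*cz).round(3),"cupz",cz.round(2))
print("load",np.mean([ (eyes.read_camera("top"),get_state()["wrist_force"])[1] for _ in range(6)],0).round(2))
for n,i in(("side",S),("top",T)):
    c=eyes.camera_info(n); q=proj(c,[[x,y,.006] for x,y in((.498,.134),(.629,.134),(.629,.311),(.498,.311))]).astype(np.int32)
    k=np.zeros(i.shape[:2],np.uint8); cv2.fillConvexPoly(k,q,255)
    g=cv2.cvtColor(i,cv2.COLOR_RGB2GRAY); x,y,w,h=cv2.boundingRect(q)
    bh=cv2.morphologyEx(g,cv2.MORPH_BLACKHAT,np.ones((13,13),np.uint8)); th=cv2.morphologyEx(g,cv2.MORPH_TOPHAT,np.ones((13,13),np.uint8))
    for nm,m in(("dark",bh),("bright",th)):
        l,_,st_,ce=cv2.connectedComponentsWithStats(((m>18)&(k>0)).astype(np.uint8))
        print(n,nm,[(ce[j].round().astype(int).tolist(),int(st_[j,4]),plane(c,[ce[j]],.013)[0][:2].round(3).tolist()) for j in range(1,l) if st_[j,4]>5])
E
```

```text
36.37 tcp [0.609 0.202 0.243] x [ 0.56 -0.11  0.82] y [ 0.   -0.99 -0.14] z [ 0.83  0.08 -0.56] tilt 56.2 j [ 0.26 -0.14 -0.91 -0.17 -0.14 -2.88] F [ 0.1  0.  -0.9] g 61
36.78 tcp [0.608 0.21  0.265] x [ 0.56 -0.11  0.82] y [ 0.   -0.99 -0.14] z [ 0.83  0.08 -0.56] tilt 56.2 j [ 0.29 -0.17 -0.86 -0.1  -0.16 -2.87] F [-0.3 -0.2 -2.2] g 61
50 mouth [0.578 0.218 0.201] cupz [-0.96  0.03 -0.27]
54 mouth [0.584 0.218 0.202] cupz [-0.94  0.04 -0.33]
60 mouth [0.594 0.218 0.204] cupz [-0.9   0.05 -0.43]
load [ 0.26 -0.28 -1.74]
side dark [([202, 254], 334, [0.592, 0.195]), ([202, 260], 32, [0.58, 0.212]), ([202, 277], 105, [0.553, 0.258]), ([220, 284], 18, [0.5, 0.252])]
side bright [([203, 242], 46, [0.612, 0.157]), ([215, 243], 6, [0.58, 0.146]), ([211, 250], 19, [0.575, 0.172]), ([225, 248], 16, [0.545, 0.149]), ([193, 253], 54, [0.616, 0.201]), ([238, 255], 28, [0.501, 0.151]), ([203, 271], 82, [0.562, 0.24]), ([171, 280], 48, [0.62, 0.302]), ([218, 287], 12, [0.499, 0.263]), ([207, 301], 24, [0.505, 0.309])]
top dark [([163, 185], 731, [0.573, 0.252]), ([173, 167], 29, [0.627, 0.223]), ([198, 182], 225, [0.582, 0.145])]
top bright [([152, 177], 286, [0.597, 0.284]), ([176, 179], 319, [0.592, 0.213]), ([196, 172], 33, [0.613, 0.151]), ([169, 196], 86, [0.539, 0.231]), ([177, 207], 48, [0.506, 0.207]), ([200, 208], 6, [0.504, 0.141])]
```

```bash
python3 - <<'E'
from h import *
S=eyes.read_camera("side"); c=eyes.camera_info("side"); g=cv2.cvtColor(S,cv2.COLOR_RGB2GRAY); g0=cv2.cvtColor(cv2.imread("pics/side0.png"),cv2.COLOR_BGR2GRAY)
q=proj(c,[[x,y,.006] for x,y in((.498,.134),(.629,.134),(.629,.311),(.498,.311))]).astype(np.int32); k=np.zeros(g.shape,np.uint8); cv2.fillConvexPoly(k,q,1)
x,y,w,h=cv2.boundingRect(q); print(q.tolist(),x,y)
for r in range(y,y+h,1): print(r,''.join(' ' if not k[r,cc] else "0123456789"[min(9,g[r,cc]//16)] for cc in range(x,x+w)))
# new small blobs on the bench, outside the tray: grey (unsaturated) pixels that were wood before
hs=cv2.cvtColor(S,cv2.COLOR_RGB2HSV); h0=cv2.cvtColor(cv2.imread("pics/side0.png"),cv2.COLOR_BGR2HSV)
m=((hs[...,1]<70)&(h0[...,1]>90)).astype(np.uint8); n,l,st_,ce=cv2.connectedComponentsWithStats(m)
print([(ce[j].round().astype(int).tolist(),int(st_[j,4])) for j in range(1,n) if 12<st_[j,4]])
E
```

```text
[[242, 252], [202, 235], [166, 283], [209, 303]] 166 235
235                                     22                                       
236                                    22222                                     
237                                   22333322                                   
238                                   23334333222                                
239                                  23444444333222                              
240                                 22345555443333333                            
241                                223455555543333344333                         
242                                23455655555433344444333                       
243                               234555565655443334444443322                    
244                              234555665656554433344444333222                  
245                             234555565656555544333344333333332                
246                             345556566666565554333333333333333333             
247                            3455555656665666555433333334
[... 4103 characters left out ...]
                   
298                                 455555566566555                              
299                                   4555555666655                              
300                                     4555556555                               
301                                       4555555                                
302                                         45555                                
303                                           44                                 
[([475, 15], 35), ([330, 151], 5304), ([441, 139], 604), ([276, 147], 23), ([219, 185], 1510), ([454, 189], 316), ([170, 200], 591), ([488, 300], 2730), ([493, 337], 29), ([469, 342], 14)]
```

Five balls show clearly in the tray in the side data: (186,261), (182,266), (192,274), (204,277) and (200,280). The sixth could be in the arm's shadow or behind the near wall. I'll check with the other two cameras.

```bash
python3 - <<'E'
from h import *
P=[[x,y,.006] for x,y in((.498,.134),(.629,.134),(.629,.311),(.498,.311))]
w=eyes.camera_info("wrist"); print("tray in wrist",proj(w,P).round().tolist())
c=eyes.camera_info("top"); t=proj(c,[[.592,.225,.013]]).round(); cs=eyes.camera_info("side")
print("known balls -> top px",[proj(c,plane(cs,[p],.011)).round()[0].tolist() for p in((186,261),(182,266),(192,274),(204,277),(200,280))])
g=cv2.cvtColor(eyes.read_camera("top"),cv2.COLOR_RGB2GRAY); print("top, rows 166-212, cols 137-203")
for r in range(165,213): print(r,''.join("0123456789ABCDEF"[g[r,cc]//16] for cc in range(137,204)))
S=np.mean([cv2.cvtColor(eyes.read_camera("side"),cv2.COLOR_RGB2GRAY).astype(float) for _ in range(5)],0); print("side rows 235-255 cols 196-242")
for r in range(235,255): print(r,''.join("0123456789ABCDEFGHIJKLMNOPQ"[int(S[r,cc]//5)] for cc in range(196,243)))
E
```

```text
tray in wrist [[358.0, 430.0], [337.0, 303.0], [211.0, 307.0], [199.0, 428.0]]
known balls -> top px [[169.0, 170.0], [163.0, 169.0], [160.0, 182.0], [162.0, 193.0], [158.0, 191.0]]
top, rows 166-212, cols 137-203
165 4324556666666677643332234665555554444332221111111111111111111111213
166 4335556666654556522322233445555533333333344444444322222222222222213
167 5324556666665423323323554444555533333333444444454444444433344332213
168 5324556666655423233323543444455333333344444454445444444444444432213
169 5312456652135412333323541134444333344444444444444444444454444432213
170 5311245531134302433323541113444344444444444444454445444444444442213
171 4311223331244312333223540013444444444444444444444444444444454442213
172 4311222221244324333223530113444444444444444444444444444444444433212
173 4311222221244224333223530113544444444444444444444444445445444333212
174 4311222211244333333223530112444444444444444444444444444444454333212
175 4311222211354233322223320112444444444444444444544444444444443333212
176 4211222210355555443223320012444444444444444544554444444444443332213
177 421122221135555555
[... 2940 characters left out ...]
998888899ABCDDEFGIIJJJII
242 79CEHIIJJIHGDCBBDFFEDCBA9888888899AABCEFHIIIIII
243 9BEHIJJJIJIHFDCBCEFFFECB9988888888999ABDFGHHIII
244 BEHIJJJJJJJIGECCCCDDEEDBA998888899999AABCEFGHII
245 EGIIJJJJJJJIIGECBCBCCCCBBBAA99999AA99AAABCEFGHI
246 GIIJJJJJJJJJIIGECBBBBBCBBBCCBBBBBBBAAAAAABCDFGH
247 IIJJJJJJJJJJJIHFDCBBBBBCCDEFFFFEDDCBBAAAAABBCDE
248 JJJJJJJJJJJJJJIHFDBBBBCDEGHIIHHHGGEDCBAAAAABABC
249 JJJJJJJJJJJJJJJIGECBBBCEGIIJIIJIIIHGEDBBBBAAAAB
250 JJJJJJJJJJJJJJJIIGECBBDFHIJJJJJJJJIIHFEDDCBAABC
251 JJJJJJJJJJJJJJJJJIGECCDFIJJJJJJJJJJJIIHGGEDCBBD
252 JJJJJJJJJJJJJJJJJIHGEDEHIJJJJJJJJJJJJJIIIHGEDDF
253 JJJJJJJJJJJJJJJJJJIIGGGIIJJJJJJJJJJJJJJJJIIHGFG
254 JJJJJJJJJJJJJJJJJJJIIIIIJJJJJJJJJJJJJJJJJJJIHHF
```

```bash
python3 - <<'E'
from h import *
c=eyes.camera_info("side"); S=np.mean([cv2.cvtColor(eyes.read_camera("side"),cv2.COLOR_RGB2GRAY).astype(float) for _ in range(4)],0); g0=cv2.cvtColor(cv2.imread("pics/side0.png"),cv2.COLOR_BGR2GRAY).astype(float)
d=g0-S
q=proj(c,[[x,y,.04] for x,y in((.486,.12),(.639,.12),(.639,.325),(.486,.325))]+[[x,y,0] for x,y in((.486,.12),(.639,.12),(.639,.325),(.486,.325))]).astype(np.int32); k=np.zeros(S.shape,np.uint8); cv2.fillConvexPoly(k,cv2.convexHull(q),1)
for th in(8,25):
    n,l,st_,ce=cv2.connectedComponentsWithStats(((d>th)&(k>0)).astype(np.uint8)); print(th,[(ce[j].round().astype(int).tolist(),st_[j,:5].tolist(),plane(c,[ce[j]],.011)[0][:2].round(3).tolist()) for j in range(1,n) if st_[j,4]>5])
# outside the tray: new dark spots on wood, ball sized
m=((d>25)&(k==0)).astype(np.uint8); n,l,st_,ce=cv2.connectedComponentsWithStats(m); print("out",[(ce[j].round().astype(int).tolist(),int(st_[j,4])) for j in range(1,n) if 12<st_[j,4]<150])
print("rows 266-292, cols 186-228 diff/6")
for r in range(255,294): print(r,''.join('.' if d[r,cc]<8 else "0123456789ABCDEFGH"[int(d[r,cc]//6)] for cc in range(176,232)))
E
```

```text
8 [([215, 239], [181, 227, 68, 27, 768], [0.587, 0.133]), ([202, 260], [199, 257, 8, 8, 40], [0.58, 0.211]), ([182, 266], [179, 262, 7, 8, 37], [0.621, 0.25]), ([202, 277], [193, 271, 20, 13, 131], [0.554, 0.257]), ([220, 283], [218, 281, 5, 6, 18], [0.503, 0.251])]
25 [([191, 239], [181, 228, 20, 22, 108], [0.65, 0.162]), ([228, 237], [206, 229, 43, 21, 287], [0.556, 0.11]), ([214, 245], [207, 239, 16, 13, 69], [0.577, 0.153]), ([202, 261], [200, 259, 5, 4, 17], [0.581, 0.211]), ([182, 266], [180, 264, 5, 5, 18], [0.62, 0.251]), ([199, 277], [194, 272, 10, 11, 45], [0.561, 0.26]), ([208, 278], [206, 276, 6, 5, 24], [0.538, 0.251])]
out [([507, 122], 126), ([334, 137], 19), ([447, 264], 33), ([467, 268], 76)]
rows 266-292, cols 186-228 diff/6
255 ........................................................
256 ........................................................
257 ..........................11............................
258 .........................2332...........................
259 ........................345542..........................
260 .......................13566631.......
[... 1331 characters left out ...]
31..............1331.........
283 ........................222...............2342..........
284 ..........................................2431..........
285 ..........................................232...........
286 ...........................................1............
287 ........................................................
288 ........................................................
289 ........................................................
290 ........................................................
291 ........................................................
292 ........................................................
293 ........................................................
```

The difference against the first side view shows exactly six ball-sized blobs, all inside the tray: (202,261), (182,266), (196,275), (207,278), (201,280) and (220,283, half behind the near wall). There are none outside near the tray. The cup is empty, tilted about 109°, with its mouth at (0.58, 0.22, 0.20) over the tray. Handing in.

```bash
python3 -c "
from h import *
st(); print(env.hand_in())"
```

```text
37.78 tcp [0.608 0.21  0.265] x [ 0.56 -0.11  0.82] y [ 0.01 -0.99 -0.13] z [ 0.83  0.08 -0.56] tilt 56.2 j [ 0.29 -0.17 -0.86 -0.1  -0.16 -2.87] F [-0.3  0.6 -0.9] g 61
the job is handed in; nothing more can be done
None
```

The job is handed in at 37.8 s of the 51 s allowed: by my measurements all six balls are in the tray, and the emptied cup is held tipped about 109° with its mouth about 20 cm above the bench over the tray; the hand-in returned no verdict.

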